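# Seat the beater in the kitchen machine

### The arm

A 6-joint arm with a two-finger parallel gripper is mounted at the origin on a cart in front of the work surface, level with it; the furniture and walls round the work are solid. World frame = base frame: x ahead of the robot, y to its left, z up, the work surface at z = 0. Lengths are in m, angles in degrees, forces in N, time in s.
With the tool pointing down it reaches from about 0.3 to 0.875 m from the base axis. Payload 4.2 kg.
Tool frame: the origin (TCP) lies at the centre of the arm's flange, where the gripper is bolted on; the fingertips stand 173 mm ahead of it and the grasp point (between the pads) lies 155 mm ahead of it (ctrl.nose_length is the distance from the TCP to the fingertips, in m); z points along the fingers, y is the line along which they close (so a half turn about z gives the same grasp; the last joint's range is limited). The gripper opens to 85 mm and grips with 20 to 120 N. Pads are 22 mm wide; open, the fingers measure 114 mm over their backs; the gripper's body (76 mm by 85 mm) begins 54 mm behind the grasp point. The pads swing forward as they close: fully open they stand 13 mm farther back than shut.
Start: joints at [-71.906, 18.312, 89.639, -0, 72.044, -1.146], TCP at [0.189, -0.543, 0.405] pointing down, gripper open.
Joint ranges: [-177.97, 177.97], [-48.28, 115.42], [12.27, 149.76], [-77.06, 257.06], [2.81, 150.46], [-146.56, 146.56]. Speed limits (degrees/s): [147.25, 147.25, 180, 180, 180, 180].

### API

Orientations are given as a 3x3 rotation matrix whose columns are the frame's x, y, z axes.
In Python, from bench import ctrl gives the robot as it stands.
- The arm moves only by the tool servo_tool, never from a script. Its argument "steps" is a list of rows, each a list of 7 numbers: the shift along the tool's x, y, z in m, then the turn, a rotation vector about the tool's x, y, z in degrees, then the finger opening in m, from 0 to 0.0854. A call has 1 to 10 rows; each row shifts and turns the commanded pose from where the row before left it, along the tool's axes as they then stand; what a row does not reach is not made up. A row lasts 1/10 s, in which the tool goes at most 50 mm and 8.59 degrees, less where a joint would pass 70% of its speed; a pose out of reach is approached as far as the arm can. A call with a gripper value outside its range is refused whole. The fingers move at their own pace and stop on an object; "squeeze" is the grip in N (left out, the last holds). Time passes only in rows, so rows that do not move let the fingers close. It gives the time, the measured TCP pose, the force, the opening and the grip force at its end, in the units of the state.
- ctrl.observe(): the state, without advancing time (a new reading comes with each control period).
- ctrl.grab_frame(name): name is "scene" or "top" or "wrist"; returns the picture (384x512x3 uint8, red, green, blue); there is no depth.
- ctrl.camera_model(name): a dict with "fx", "fy", "cx", "cy" (pixels), "T" (4x4, takes a point from camera to world coordinates). Camera axes: x right, y up, looking along -z (the intrinsics and any distortion apply to the point x, -y, -z); pixel columns grow to the right and rows downward; lengths in m; the calibration is good to about 2 mm. A picture is of the moment at which its call begins: read the wrist's pose just before it. camera_model takes no time and is no camera call; for the wrist camera it gives the pose at the moment of the call.
- ctrl.hand_in(): hands the job in; it is judged then, once.
Trained networks look in the newest picture that a camera, given by its name, has taken for a name from the list of things; names that differ only in an ending like _2 or _b are one class to them, and where a whole thing is asked for, a point or a joint stands for the part that bears it (a point fixed in the world has none). Each returns a list of dicts, best first, with "p" (0 to 1); they miss things now and then, are a little off and sometimes report something else, mostly with a low value. They report only what shows in the picture. A call takes as long as a camera call. They do not tell look-alikes from the thing itself.
- ctrl.search_frame(camera, thing): "bbox" ([centre column, centre row, width, height] in pixels, round what is visible of it).
- ctrl.outline_of(camera, thing): "region" (384x512 bool, what is visible of it) and "bbox" ([centre column, centre row, width, height] in pixels, round what is visible of it).
- ctrl.pinpoint(camera, thing): "uv" ([column, row] in pixels: a listed point, or the origin of a listed thing).
The state is a dict: "clock": time; "q": joint angles; "joint_vel": joint speeds; "tau": joint torques, N m; "ee_pos": TCP position; "ee_rot": TCP orientation; "ft_force": force on the tool from outside, world axes, zero at the start; "moment": the same for the moment, N m; "gripper_width": finger opening in m; "grasp_force": force on a finger pad.
Only numpy, scipy, OpenCV 4.12 (cv2) and the standard library are available. Lean on these libraries where they do the work, as an engineer would, in place of code of your own. Each camera call takes 0.05 s, during which the arm holds its last target. There are 200 camera calls.

### The job

Swing the kitchen machine's speed lever to the green neutral dot first. Then take the beater by its red grip out of its wooden rest, turn it until the splines on its foot mesh with the cross-shaped slot of the drive coupling, push it fully home against the ejector spring, and finish while still gripping it and pressing it down, with the lever still at the green dot; leave everything else on the sideboard where it stands.

Things in the scene. Friction and masses are not known exactly. Their poses are not given: they have to be found in the camera images.
- speed_lever (a joint): Angle of the black speed lever about its upright pivot on the machine's top; 0 = pointing at the green neutral dot (straight to the machine's front), positive = counter-clockwise seen from above; range -0.95 to 0.95, yellow and red dots at -0.87 and 0.87. Starts well to the positive (red) side. It stays where it is left; about 2 N at its post moves it.
- lever_grip (a point): Point in the lever's upright round post (18 mm diameter), 16 mm below the post's top and 90 mm above the sideboard. The post is 60 mm from the pivot; it stands free over its top 32 mm, below that is the flat lever arm.
- lever_pivot (a point): Pivot of the lever on the machine's top face, 60 mm above the sideboard. Its x axis points from the machine's front (dot side) to its rear. Seen from the pivot the coupling's axis is 77 mm towards the rear.
- machine: Fixed, low white box, 230 mm (front to rear, its x axis) x 170 mm x 60 mm high, origin at the centre of its underside; lever towards the front (-x), drive coupling towards the rear. It stands left or right of the work's middle, turned.
- neutral_dot (a point): The green neutral dot (11 mm) on the machine's top face, 80 mm in front of the lever's pivot, just beyond the post when the lever points at it.
- coupling_mouth (a point): Centre of the top of the drive coupling, a grey metal hub of 48 mm diameter, top 92 mm above the sideboard, z up. Its cross-shaped slot has two arms, each 11 mm wide and 38 mm long, along this point's x and y axes, 32 mm deep. The hub starts turned up to 40 degrees either way from the machine's axes and turns only against stiff friction (0.15 N m).
- ejector (a joint): Travel (m) of the black spring-loaded ejector disc in the slot: 0 = up, 14 mm below the hub's top, pushed up by 3 N; 0.014 = beater fully home, pushed up by 10 N (it throws the beater up if let go); end of travel 0.016.
- beater_mid (a point): Middle (72 mm above the foot) of the beater: 144 mm tall, 0.13 to 0.21 kg, z up; wire loops 56 mm across. Foot: a steel cross spline, two ribs 27 mm long and 8 mm thick along this point's x and y axes, 28 mm high up to a black collar (42 mm wide). It fits the slot in any of four quarter turns; fully home the collar sits on the hub and this point is 44 mm above coupling_mouth.
- beater_grip (a point): Centre of the beater's red grip, on its axis 52 mm above beater_mid, same axes: 34 mm along x, 22 mm between the two flats (along y), 40 mm high. Nothing but the shaft and a 20 mm neck for 12 mm below it, then the loops.
- rest: Fixed wooden block, 85 x 85 x 50 mm, origin at the centre of its underside; the beater stands in its round well (32 mm wide, 40 mm deep) with the collar on the block's top and is lifted straight up.
- mustard_jar: bystander: jar with red lid, 62 mm wide, 86 mm high; leave it where it stands
- mug_1: bystander: small mug with green band, 49 mm high; leave it where it stands
- sugar_jar: bystander: tall jar with green lid, 81 mm wide, 179 mm high; leave it where it stands
- pasta_box: bystander: dark blue carton, 46 x 60 mm, 199 mm high; leave it where it stands
- pepper_mill: bystander: wooden mill, 58 mm wide, 170 mm high; leave it where it stands
- spice_a: bystander: spice jar with black cap, 41 mm wide, 105 mm high; leave it where it stands
- liquor_bottle: bystander: clear bottle with orange cap, 68 mm wide, 272 mm high; leave it where it stands
Not all that is in view belongs to the job. What is shaped like the part that bears beater_mid but turquoise or yellow is not meant.

How it is judged (in metres and radians):
On the way, in this order (a step that is already met when the one before it is completed fails the run):
1. the speed lever points at the green dot (within 0.12 rad), the beater still in its rest (value of joint speed_lever between -0.12 and 0.12 rad and distance of beater_mid from where it was at the start of the episode below 0.02 m), for 0.2 s.
2. the beater is lifted out of its rest, the lever still at the green dot (value of joint speed_lever between -0.12 and 0.12 rad and z of beater_mid in the frame of rest above 0.125 m), for 0.1 s.
At the end, for the whole second after the job is handed in: The lever points at the green dot within 0.12 rad; the beater stands upright (within 0.1 rad) on the coupling's axis (within 6 mm), its spline meshed and its collar within 2.5 mm of the hub, the ejector pressed in by more than 11.5 mm, and the gripper still holds it (over 1 N) (value of joint speed_lever between -0.12 and 0.12 rad and z of beater_mid in the frame of coupling_mouth below 0.0465 m and horizontal distance between beater_mid and coupling_mouth below 0.006 m and angle between beater_mid's own z axis and vertical below 0.1 rad and value of joint ejector above 0.0115 m and contact force between the fingers and beater above 1 N); the arm keeps its last pose, push and grip.
It fails at once if another thing on the sideboard is moved by more than 30 mm (distance of any of mustard_jar, mug_1, sugar_jar, pasta_box, pepper_mill, spice_a, liquor_bottle from where it was at the start of the episode above 0.03 m).
It also fails if it takes over 51 s, if anything falls off the work surface, if the arm or the gripper's body presses on something with over 40 N, if the wrist force passes 120 N, or if a joint passes its speed limit or range.

## Working session

There is one attempt and no reset: what is moved stays moved. The work goes in short steps, Python scripts to look and compute and a tool call to move; the robot and the scene stay as the last step left them, time stands still between calls to the robot, and variables do not carry over. Pictures are saved under pics/ and viewed, at most 10 in all, crops included, and the job is handed in when it is done.

Besides the shell and the picture viewer there is one more tool, called by a JSON object that holds its "fn" and its "kwargs", one argument or row to a line. servo_tool: Moves the arm, as the interface text tells. Its arguments: {"type":"object","properties":{"steps":{"type":"array","items":{"type":"array","items":{"type":"number"}}},"squeeze":{"type":"number"}},"required":["steps"]}

```bash
ls; mkdir -p pics
python3 - <<'E'
from bench import ctrl
import cv2
for n in("scene","top"):
    im=ctrl.grab_frame(n); cv2.imwrite(f"pics/{n}0.png",im[:,:,::-1])
    m=ctrl.camera_model(n); print(n,m)
    for t in("lever_grip","lever_pivot","neutral_dot","coupling_mouth","beater_mid","beater_grip","rest","machine"):
        print(t,[(x["uv"],round(x["p"],2)) for x in ctrl.pinpoint(n,t)])
print(ctrl.observe())
E
```

```text
pics
scene {'fx': 387.8559844032955, 'fy': 387.8559844032955, 'cx': 248.2510223834979, 'cy': 194.88948198753025, 'T': array([[-0.8829457 ,  0.35331629, -0.30915124,  0.19366684],
       [-0.46923615, -0.68515448,  0.55711828,  0.7049456 ],
       [-0.01497739,  0.63697012,  0.77074298,  1.13668184],
       [ 0.        ,  0.        ,  0.        ,  1.        ]])}
lever_grip [([171.6, 317.4], 0.65), ([254.6, 241.6], 0.44), ([220.6, 181.1], 0.41)]
lever_pivot [([238.1, 247.4], 0.93)]
neutral_dot [([260.3, 258.6], 0.93)]
coupling_mouth [([215.4, 235.5], 0.75), ([173.7, 316.4], 0.24)]
beater_mid [([310.4, 196.4], 0.81), ([292.5, 164.8], 0.66), ([278.0, 181.6], 0.63)]
beater_grip [([292.7, 151.9], 0.82), ([315.8, 184.1], 0.66), ([274.9, 171.2], 0.5)]
rest [([276.3, 199.9], 0.6)]
machine [([233.0, 255.2], 0.95)]
top {'fx': 362.3175664318886, 'fy': 362.3175664318886, 'cx': 257.95558747007686, 'cy': 188.71394104211637, 'T': array([[ 0.0165453 ,  0.98449144, -0.17465066,  0.33427179],
       [-0.99985838,  0.01575305, -0.0059216 , -0.02351869],
       [-0.00307848,  0.1747239 ,  0.98461266,  1.
[... 621 characters left out ...]
        7.20463741e+01, -1.14588833e+00]), 'joint_vel': array([-0.109206  , -0.0473123 , -0.04865759,  0.05689792, -0.06085314,
       -0.09622847]), 'tau': array([-1.15031668e-03, -4.15401363e+01, -2.34419739e+01, -1.40130701e-04,
        1.93098435e-05, -7.34355211e-06]), 'ee_pos': array([ 0.18946783, -0.54287667,  0.40476001]), 'ee_rot': array([[ 9.44152729e-01,  3.29508155e-01,  3.67275810e-05],
       [ 3.29508157e-01, -9.44152725e-01, -8.29804932e-05],
       [ 7.33369651e-06,  9.04482966e-05, -9.99999996e-01]]), 'ft_force': array([-0.52832826, -0.84663443,  1.49100105]), 'moment': array([-0.03387778, -0.0425841 , -0.0295937 ]), 'grasp_force': 0.0, 'gripper_width': 0.08540431245155586}
```

Run:
```python
import cv2
a=cv2.imread("pics/scene0.png")[120:345,120:420]; cv2.imwrite("pics/s1.png",cv2.resize(a,(800,600),interpolation=cv2.INTER_CUBIC))
a=cv2.imread("pics/top0.png")[125:275,180:380]; cv2.imwrite("pics/t1.png",cv2.resize(a,(800,600),interpolation=cv2.INTER_CUBIC))
```

```text
(no output)
```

View pics/s1.png

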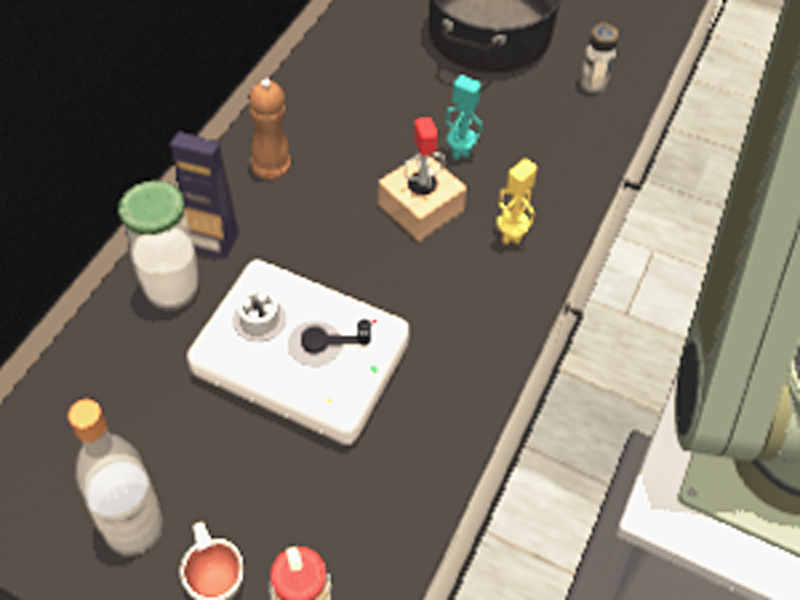

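View pics/t1.png

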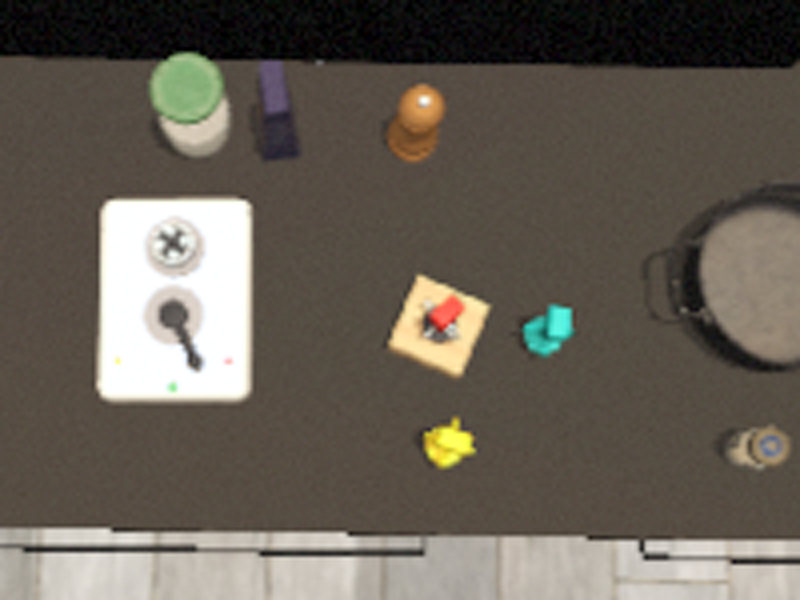

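```bash
cat > h.py <<'E'
from bench import ctrl
import numpy as np, cv2
def onplane(n,uv,z,m=None):
    m=m or ctrl.camera_model(n); T=np.array(m["T"])
    d=T[:3,:3]@np.array([(uv[0]-m["cx"])/m["fx"],-(uv[1]-m["cy"])/m["fy"],-1]); o=T[:3,3]
    return o+d*(z-o[2])/d[2]
def proj(n,p,m=None):
    m=m or ctrl.camera_model(n); T=np.array(m["T"]); c=T[:3,:3].T@(np.array(p)-T[:3,3])
    return np.array([m["cx"]+m["fx"]*c[0]/-c[2], m["cy"]-m["fy"]*c[1]/-c[2]])
E
python3 - <<'E'
from h import *
print({k:v for k,v in ctrl.camera_model("wrist").items()})
P={"post":((256.9,241.9),(228.7,215.5),.106),"dot":((260.4,258.5),(223.1,221.9),.06),"pivot":((238.1,247.5),(223.3,203.5),.07),"hub":((217,235),(223.2,185),.092),"grip":((279.7,166.5),(291.2,202),.154),"resttl":((261.5,191.5),(277.3,211.5),.05)}
for k,(s,t,z) in P.items(): print(k,onplane("scene",s,z).round(4),onplane("top",t,z).round(4))
for c in ((104,203),(250,200),(252,398),(101,398)): print("corner",onplane("top",(180+c[0]/4,125+c[1]/4),.06).round(4))
for c in ((419,276),(491,303),(461,376),(388,345)): print("rest",onplane("top",(180+c[0]/4,125+c[1]/4),.05).round(4))
E
```

```text
{'fx': 288.7294093299309, 'fy': 288.7294093299309, 'cx': 257.8096094129394, 'cy': 194.87418882272436, 'T': array([[ 0.32908022,  0.91174245,  0.24582902,  0.25080134],
       [-0.94430011,  0.317217  ,  0.08758237, -0.52001823],
       [ 0.00187142, -0.260958  ,  0.96534834,  0.37349556],
       [ 0.        ,  0.        ,  0.        ,  1.        ]])}
post [0.4933 0.1162 0.106 ] [0.4915 0.1102 0.106 ]
dot [0.4685 0.14   0.06  ] [0.4673 0.138  0.06  ]
pivot [0.5477 0.1423 0.07  ] [0.5481 0.1389 0.07  ]
hub [0.6235 0.1442 0.092 ] [0.6276 0.1398 0.092 ]
grip [ 0.5505 -0.1693  0.154 ] [ 0.5478 -0.1553  0.154 ]
resttl [ 0.594 -0.117  0.05 ] [ 0.5186 -0.1021  0.05  ]
corner [0.6749 0.2225 0.06  ]
corner [0.681  0.0572 0.06  ]
corner [0.4572 0.0496 0.06  ]
corner [0.4545 0.2167 0.06  ]
rest [ 0.5985 -0.1352  0.05  ]
rest [ 0.569  -0.2163  0.05  ]
rest [ 0.4863 -0.1824  0.05  ]
rest [ 0.5197 -0.1008  0.05  ]
```

{"fn": "servo_tool", "kwargs": {
  "steps": [
    [0.044,-0.0236,0,0,0,0,0.0854],
    [0.044,-0.0236,0,0,0,0,0.0854],
    [0.044,-0.0236,0,0,0,0,0.0854],
    [0.044,-0.0236,0,0,0,0,0.0854],
    [0.044,-0.0236,0,0,0,0,0.0854],
    [0.044,-0.0236,0,0,0,0,0.0854],
    [0.044,-0.0236,0,0,0,0,0.0854],
    [0.044,-0.0236,0,0,0,0,0.0854],
    [0.044,-0.0236,0,0,0,0,0.0854],
    [0.044,-0.0236,0,0,0,0,0.0854]
  ]
}}

```text
clock: 1.9
ee_pos: [0.5282, -0.1733, 0.405]
ee_rot: [[0.944, 0.33, 0.001], [0.33, -0.944, -0.001], [0.0, 0.001, -1.0]]
ft_force: [0.9, -0.6, 0.3]
gripper_width: 0.0855
grasp_force: 0.0
```

{"fn": "servo_tool", "kwargs": {
  "steps": [
    [0,0,0,0,0,6,0.05],
    [0,0,0,0,0,6,0.05],
    [0,0,0,0,0,5.7,0.05],
    [0,0,0,0,0,0,0.05]
  ]
}}

```text
clock: 2.3
ee_pos: [0.5272, -0.1748, 0.4047]
ee_rot: [[1.0, 0.028, -0.0], [0.028, -1.0, -0.0], [-0.0, 0.0, -1.0]]
ft_force: [-0.1, 0.1, 0.0]
gripper_width: 0.0501
grasp_force: 0.0
```

Run:
```python
from h import *
s=ctrl.observe(); print(s["clock"],s["ee_pos"],s["ee_rot"][:,0])
m=ctrl.camera_model("wrist"); im=ctrl.grab_frame("wrist"); cv2.imwrite("pics/w1r.png",im[:,:,::-1])
cv2.imwrite("pics/w1.png",cv2.resize(im[:,:,::-1],(800,600),interpolation=cv2.INTER_CUBIC))
np.save("m1.npy",m,allow_pickle=True)
for t,z in(("beater_grip",.146),("beater_mid",.094),("rest",0)):
    print(t,[(x["uv"],round(x["p"],2),onplane("wrist",x["uv"],z,m).round(4)) for x in ctrl.pinpoint("wrist",t)])
```

```text
2.3 [ 0.52724853 -0.17482504  0.40468123] [ 9.99621062e-01  2.75269093e-02 -2.89901417e-05]
beater_grip [([372.7, 182.7], 0.86, array([ 0.5436, -0.2664,  0.146 ])), ([244.0, 303.4], 0.8, array([ 0.4286, -0.1642,  0.146 ])), ([237.3, 176.0], 0.61, array([ 0.5461, -0.1571,  0.146 ]))]
beater_mid [([235.5, 164.3], 0.94, array([ 0.5472, -0.1519,  0.094 ])), ([356.3, 173.4], 0.91, array([ 0.5413, -0.2706,  0.094 ])), ([244.9, 278.4], 0.7, array([ 0.4225, -0.1629,  0.094 ]))]
rest [([244.4, 152.6], 0.83, array([ 0.5475, -0.1565,  0.    ]))]
```

View pics/w1.png

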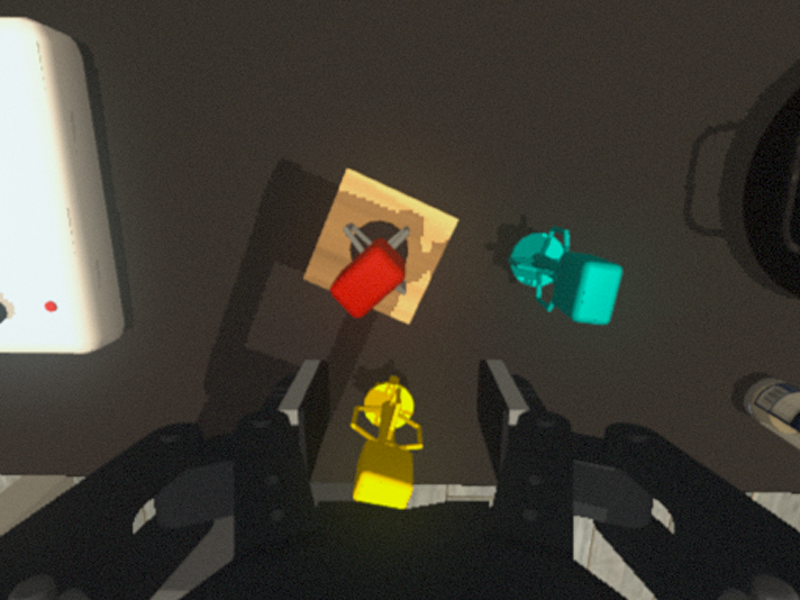

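Run:
```python
from h import *
im=cv2.imread("pics/w1r.png").astype(int); m=np.load("m1.npy",allow_pickle=True).item()
b,g,r=im[...,0],im[...,1],im[...,2]
M=((r>90)&(g<60)&(b<60)).astype(np.uint8); M[:,:180]=0; M[:,290:]=0
print(M.sum(), np.percentile(r[M>0],[5,25,50,75,95]))
for thr in (90,170,200,215):
    ys,xs=np.nonzero(M&(r>thr))
    pts=np.array([onplane("wrist",(x,y),.166,m)[:2] for x,y in zip(xs,ys)],np.float32)
    R=cv2.minAreaRect(pts*1000); print(thr,len(xs),R)
```

```text
1448 [115.   166.75 201.   209.   215.  ]
90 1448 ((548.389892578125, -157.082763671875), (23.048927307128906, 36.71686935424805), 43.94749069213867)
170 1063 ((546.7202758789062, -156.27175903320312), (19.24957275390625, 30.996152877807617), 43.33427429199219)
200 752 ((546.7384033203125, -156.2380828857422), (15.791430473327637, 27.955867767333984), 43.17909240722656)
215 58 ((554.85205078125, -158.37435913085938), (9.346898078918457, 14.882787704467773), 7.331531524658203)
```

{"fn": "servo_tool", "kwargs": {
  "steps": [
    [-0.005,-0.048,0,0,0,0,0.05],
    [-0.005,-0.048,0,0,0,0,0.05],
    [-0.005,-0.048,0,0,0,0,0.05],
    [-0.005,-0.048,0,0,0,0,0.05],
    [-0.005,-0.048,0,0,0,0,0.05],
    [-0.005,-0.048,0,0,0,0,0.05],
    [0,0,0,0,0,0,0.05]
  ]
}}

```text
clock: 3.2
ee_pos: [0.4885, 0.1163, 0.4049]
ee_rot: [[0.999, 0.034, 0.0], [0.034, -0.999, 0.002], [0.0, -0.002, -1.0]]
ft_force: [0.5, -0.4, 0.1]
gripper_width: 0.0501
grasp_force: 0.0
```

Run:
```python
from h import *
s=ctrl.observe(); print(s["clock"],s["ee_pos"],s["ee_rot"][:,0])
m=ctrl.camera_model("wrist"); im=ctrl.grab_frame("wrist"); cv2.imwrite("pics/w2r.png",im[:,:,::-1])
cv2.imwrite("pics/w2.png",cv2.resize(im[:,:,::-1],(800,600),interpolation=cv2.INTER_CUBIC))
np.save("m2.npy",m,allow_pickle=True)
for t,z in(("lever_grip",.09),("lever_pivot",.06),("neutral_dot",.06),("coupling_mouth",.092)):
    print(t,[(x["uv"],round(x["p"],2),onplane("wrist",x["uv"],z,m).round(4)) for x in ctrl.pinpoint("wrist",t)])
```

```text
3.2 [0.48845631 0.11631432 0.40491319] [9.99419222e-01 3.40756523e-02 2.60914594e-04]
lever_grip []
lever_pivot [([239.8, 120.6], 0.94, array([0.5492, 0.1387, 0.06  ]))]
neutral_dot [([240.0, 189.0], 0.81, array([0.4751, 0.1372, 0.06  ]))]
coupling_mouth [([231.3, 30.1], 0.6, array([0.6261, 0.1456, 0.092 ]))]
```

View pics/w2.png

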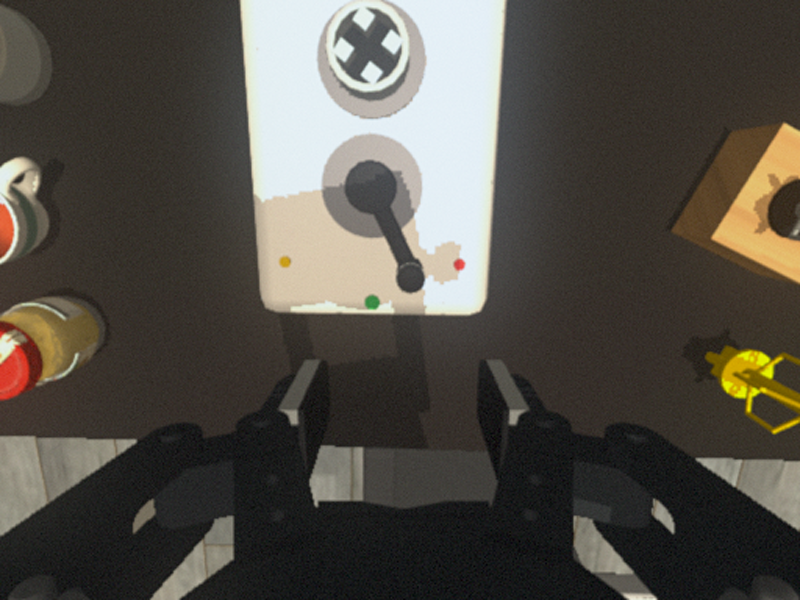

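Run:
```python
from h import *
m=np.load("m2.npy",allow_pickle=True).item()
f=lambda u,v,z:onplane("wrist",(u/1.5625,v/1.5625),z,m).round(4)
print("post",f(410,275,.1),f(410,270,.106),"dot",f(372,302,.06),"piv",f(371,187,.07),"hub",f(369,47,.092),"hub arms",f(349,28,.092),f(391,68,.092),f(393,21,.092),f(343,70,.092))
```

```text
post [0.4987 0.1136 0.1   ] [0.503  0.1139 0.106 ] dot [0.4701 0.1393 0.06  ] piv [0.5502 0.1406 0.07  ] hub [0.6263 0.1413 0.092 ] hub arms [0.6354 0.1526 0.092 ] [0.616  0.1287 0.092 ] [0.6396 0.1283 0.092 ] [0.6141 0.1559 0.092 ]
```

{"fn": "servo_tool", "kwargs": {
  "steps": [
    [0.008,0.003,0.038,0,0,0,0.05],
    [0,0,0.038,0,0,0,0.05],
    [0,0,0.038,0,0,0,0.05],
    [0,0,0.038,0,0,0,0.05],
    [0,0,0,0,0,0,0.05],
    [0,0,0,0,0,0,0.014],
    [0,0,0,0,0,0,0.014],
    [0,0,0,0,0,0,0.014]
  ],
  "squeeze": 20
}}

```text
clock: 4.25
ee_pos: [0.4989, 0.1093, 0.255]
ee_rot: [[1.0, 0.026, 0.006], [0.026, -1.0, 0.001], [0.007, -0.001, -1.0]]
ft_force: [3.0, 1.5, 0.5]
gripper_width: 0.0172
grasp_force: 21.5
```

{"fn": "servo_tool", "kwargs": {
  "steps": [
    [-0.002,-0.006,0,0,0,0,0.014],
    [-0.002,-0.006,0,0,0,0,0.014],
    [-0.002,-0.006,0,0,0,0,0.014],
    [-0.001,-0.007,0,0,0,0,0.014],
    [0,0,0,0,0,0,0.014],
    [0,0,0,0,0,0,0.014]
  ]
}}

```text
clock: 4.85
ee_pos: [0.4887, 0.1339, 0.2546]
ee_rot: [[1.0, 0.027, -0.002], [0.027, -1.0, -0.001], [-0.002, 0.001, -1.0]]
ft_force: [-4.1, -2.3, 10.9]
gripper_width: 0.017
grasp_force: 22.5
```

{"fn": "servo_tool", "kwargs": {
  "steps": [
    [0,-0.003,-0.001,0,0,0,0.014],
    [0,-0.002,-0.001,0,0,0,0.014],
    [0,0,0,0,0,0,0.014],
    [0,0,0,0,0,0,0.05],
    [0,0,0,0,0,0,0.05],
    [0,0,-0.035,0,0,0,0.05],
    [0,0,-0.045,0,0,0,0.05],
    [0,0,-0.045,0,0,0,0.05],
    [0,0,-0.03,0,0,0,0.05]
  ]
}}

```text
clock: 5.75
ee_pos: [0.4898, 0.1393, 0.4137]
ee_rot: [[1.0, 0.027, 0.005], [0.027, -1.0, 0.001], [0.005, -0.001, -1.0]]
ft_force: [1.2, -0.3, -0.2]
gripper_width: 0.0501
grasp_force: 0.0
```

Run:
```python
from h import *
s=ctrl.observe(); print(s["clock"],s["ee_pos"],s["ee_rot"][:,0])
m=ctrl.camera_model("wrist"); im=ctrl.grab_frame("wrist"); cv2.imwrite("pics/w3r.png",im[:,:,::-1])
cv2.imwrite("pics/w3.png",cv2.resize(im[:256,100:400,::-1],(800,683),interpolation=cv2.INTER_CUBIC)[:600])
np.save("m3.npy",m,allow_pickle=True)
for t,z in(("lever_grip",.09),("lever_pivot",.06),("neutral_dot",.06),("coupling_mouth",.092)):
    print(t,[(x["uv"],round(x["p"],2),onplane("wrist",x["uv"],z,m).round(4)) for x in ctrl.pinpoint("wrist",t)])
```

```text
5.75 [0.48977066 0.13928374 0.41368985] [0.99961683 0.02713881 0.00544792]
lever_grip [([261.2, 188.5], 0.81, array([0.4846, 0.1367, 0.09  ])), ([70.3, 208.4], 0.49, array([0.4575, 0.3387, 0.09  ]))]
lever_pivot [([258.6, 124.8], 0.87, array([0.5485, 0.1411, 0.06  ]))]
neutral_dot [([256.5, 190.1], 0.66, array([0.4754, 0.1415, 0.06  ]))]
coupling_mouth [([255.9, 37.2], 0.9, array([0.6266, 0.1458, 0.092 ]))]
```

View pics/w3.png

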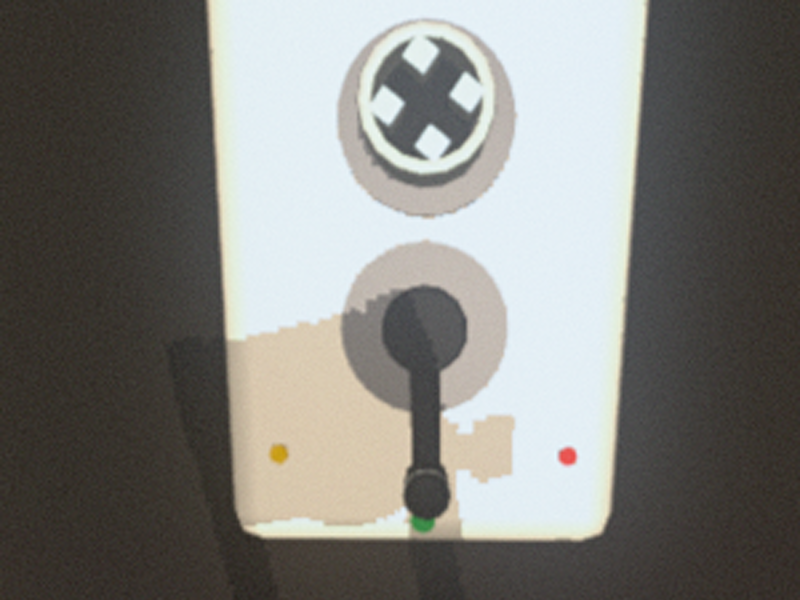

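Run:
```python
from h import *
m=np.load("m3.npy",allow_pickle=True).item()
im=cv2.imread("pics/w3r.png").astype(int)
g=im.min(2); s=2.6667
P=[]
for u,v in((421,55),(466,93),(432,142),(387,105)):
    u=u/s+100;v=v/s; a,b=int(round(u)),int(round(v)); w=g[b-5:b+6,a-5:a+6]; 
    n,l,st,c=cv2.connectedComponentsWithStats((w>150).astype(np.uint8)); k=l[5,5]; q=c[k]+[a-5,b-5]; print(st[k],q)
    P.append(onplane("wrist",q,.092,m)[:2])
P=np.array(P);print(P,P.mean(0)); d1=P[0]-P[2];d2=P[1]-P[3]
print([np.degrees(np.arctan2(d[1],d[0])) for d in(d1,d2)],np.linalg.norm(d1),np.linalg.norm(d2))
```

```text
[ 0  0 11 11 99] [257.80808081  20.23232323]
[  0   0  11  11 104] [275.18269231  34.54807692]
[  0   0  11  11 101] [261.86138614  53.16831683]
[  0   0  11  11 103] [244.60194175  39.11650485]
[[0.64039854 0.14443944]
 [0.62922602 0.128349  ]
 [0.61341733 0.13997918]
 [0.62472243 0.15606712]] [0.62694108 0.14220869]
[np.float64(9.38665926039657), np.float64(-80.77133251368886)] 0.02734739369776931 0.028081607690365308
```

{"fn": "servo_tool", "kwargs": {
  "steps": [
    [0.007,0.0425,0,0,0,0,0.05],
    [0.007,0.0425,0,0,0,0,0.05],
    [0.007,0.0425,0,0,0,0,0.05],
    [0.007,0.0425,0,0,0,0,0.05],
    [0.007,0.0425,0,0,0,0,0.05],
    [0.007,0.0425,0,0,0,0,0.05],
    [0.007,0.0425,0,0,0,0,0.05]
  ]
}}

```text
clock: 6.7
ee_pos: [0.5466, -0.1587, 0.4077]
ee_rot: [[1.0, 0.027, -0.003], [0.027, -1.0, 0.001], [-0.003, -0.001, -1.0]]
ft_force: [1.2, -0.3, -0.1]
gripper_width: 0.0501
grasp_force: 0.0
```

{"fn": "servo_tool", "kwargs": {
  "steps": [
    [0,0,0,0,0,8,0.05],
    [0,0,0,0,0,8,0.05],
    [0,0,0,0,0,8,0.05],
    [0,0,0.01,0,0,8,0.05],
    [0,0,0.01,0,0,8,0.05],
    [0,0,0.01,0,0,8,0.05],
    [0,0,0,0,0,0,0.05],
    [0,0,0,0,0,0,0.05]
  ]
}}

```text
clock: 7.5
ee_pos: [0.5466, -0.157, 0.3786]
ee_rot: [[0.691, -0.723, -0.002], [-0.723, -0.691, 0.001], [-0.002, 0.001, -1.0]]
ft_force: [1.4, 0.5, 0.4]
gripper_width: 0.0496
grasp_force: 0.0
```

Run:
```python
from h import *
s=ctrl.observe(); print(s["clock"],s["ee_pos"],s["ee_rot"])
m=ctrl.camera_model("wrist"); im=ctrl.grab_frame("wrist"); cv2.imwrite("pics/w4r.png",im[:,:,::-1])
cv2.imwrite("pics/w4.png",cv2.resize(im[:,:,::-1],(800,600),interpolation=cv2.INTER_CUBIC))
np.save("m4.npy",m,allow_pickle=True)
r,g,b=[im[...,i].astype(int) for i in range(3)]
M=((r>90)&(g<60)&(b<60)).astype(np.uint8); M[:,:180]=0; M[:,330:]=0
print(M.sum(), np.percentile(r[M>0],[5,25,50,75,95]))
for thr in (90,170,200):
    ys,xs=np.nonzero(M&(r>thr))
    pts=np.array([onplane("wrist",(x,y),.166,m)[:2] for x,y in zip(xs,ys)],np.float32)
    print(thr,len(xs),cv2.minAreaRect(pts*1000))
```

```text
7.5 [ 0.54661213 -0.1569661   0.37857854] [[ 6.90998623e-01 -7.22852184e-01 -2.37122028e-03]
 [-7.22852913e-01 -6.91001585e-01  6.90476469e-04]
 [-2.13762939e-03  1.23692519e-03 -9.99996950e-01]]
1723 [161. 216. 243. 246. 248.]
90 1723 ((548.3988647460938, -160.33932495117188), (23.057058334350586, 40.761558532714844), 41.192481994628906)
170 1412 ((547.5585327148438, -158.00332641601562), (20.575414657592773, 34.418277740478516), 42.86186599731445)
200 1354 ((546.8165283203125, -156.89501953125), (19.666854858398438, 31.771587371826172), 44.416343688964844)
```

View pics/w4.png

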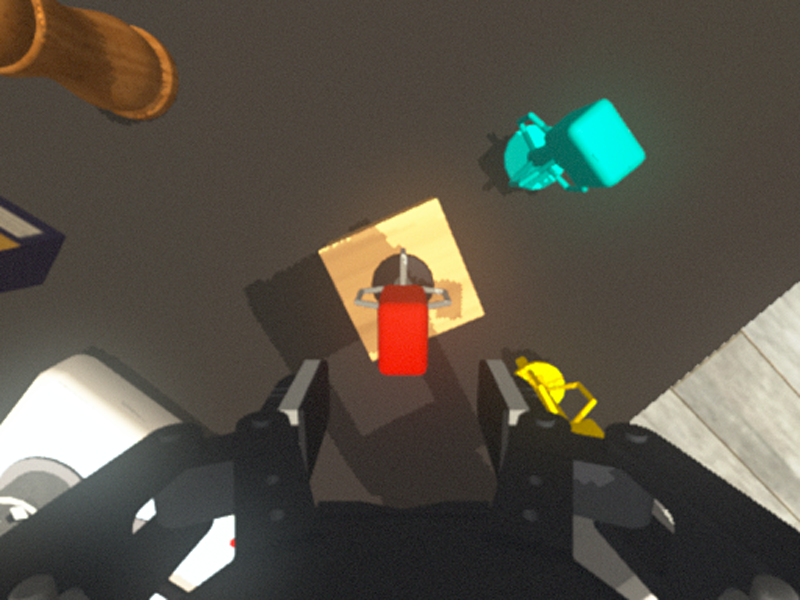

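{"fn": "servo_tool", "kwargs": {
  "steps": [
    [0,0,0.03,0,0,0,0.05],
    [0,0,0.03,0,0,0,0.05],
    [0,0,0.014,0,0,0,0.05],
    [0,0,0,0,0,0,0.05],
    [0,0,0,0,0,0,0.01],
    [0,0,0,0,0,0,0.01],
    [0,0,0,0,0,0,0.01]
  ],
  "squeeze": 60
}}

```text
clock: 8.25
ee_pos: [0.547, -0.1573, 0.3073]
ee_rot: [[0.689, -0.725, 0.003], [-0.725, -0.689, -0.001], [0.003, -0.001, -1.0]]
ft_force: [0.1, -0.0, 2.8]
gripper_width: 0.0209
grasp_force: 59.1
```

{"fn": "servo_tool", "kwargs": {
  "steps": [
    [0,0,-0.01,0,0,0,0.01],
    [0,0,-0.02,0,0,0,0.01],
    [0,0,-0.03,0,0,0,0.01],
    [0,0,-0.03,0,0,0,0.01],
    [0,0,-0.03,0,0,0,0.01],
    [0,0,0,0,0,0,0.01],
    [0,0,0,0,0,0,0.01]
  ]
}}

```text
clock: 8.95
ee_pos: [0.5464, -0.1569, 0.4263]
ee_rot: [[0.689, -0.725, 0.001], [-0.725, -0.689, -0.0], [0.001, -0.001, -1.0]]
ft_force: [-0.1, -0.2, -2.7]
gripper_width: 0.0213
grasp_force: 59.1
```

{"fn": "servo_tool", "kwargs": {
  "steps": [
    [-0.025,-0.025,0,0,0,0,0.01],
    [-0.031,-0.031,0,0,0,0,0.01],
    [-0.033,-0.033,0,0,0,0,0.01],
    [-0.033,-0.033,0,0,0,0,0.01],
    [-0.033,-0.033,0,0,0,0,0.01],
    [-0.033,-0.033,0,0,0,0,0.01],
    [-0.033,-0.033,0,0,0,0,0.01],
    [-0.029,-0.027,0,0,0,-5.4,0.01],
    [0,0,0,0,0,-5.4,0.01],
    [0,0,0,0,0,0,0.01]
  ]
}}

```text
clock: 9.95
ee_pos: [0.5569, 0.175, 0.4239]
ee_rot: [[0.83, -0.558, -0.008], [-0.558, -0.83, 0.021], [-0.019, -0.013, -1.0]]
ft_force: [-0.9, -0.3, -1.6]
gripper_width: 0.0213
grasp_force: 59.2
```

{"fn": "servo_tool", "kwargs": {
  "steps": [
    [0,0,0,0,0,0,0.01],
    [0,0,0,0,0,0,0.01]
  ]
}}

```text
clock: 10.15
ee_pos: [0.5573, 0.1732, 0.4253]
ee_rot: [[0.827, -0.561, -0.006], [-0.561, -0.827, 0.022], [-0.017, -0.015, -1.0]]
ft_force: [0.6, 1.3, -1.1]
gripper_width: 0.0211
grasp_force: 59.2
```

Run:
```python
from h import *
s=ctrl.observe(); print(s["clock"],s["ee_pos"],s["ee_rot"])
m=ctrl.camera_model("wrist"); im=ctrl.grab_frame("wrist"); cv2.imwrite("pics/w5r.png",im[:,:,::-1])
cv2.imwrite("pics/w5.png",cv2.resize(im[:,:,::-1],(800,600),interpolation=cv2.INTER_CUBIC))
np.save("m5.npy",m,allow_pickle=True)
for t,z in(("coupling_mouth",.092),):
    print(t,[(x["uv"],round(x["p"],2),onplane("wrist",x["uv"],z,m).round(4)) for x in ctrl.pinpoint("wrist",t)])
```

```text
10.15 [0.55725866 0.17319251 0.42527892] [[ 0.82749477 -0.5614459  -0.00555941]
 [-0.56122149 -0.8273795   0.02176224]
 [-0.01681806 -0.01488808 -0.99974772]]
coupling_mouth [([245.4, 102.8], 0.76, array([0.6273, 0.1467, 0.092 ]))]
```

View pics/w5.png

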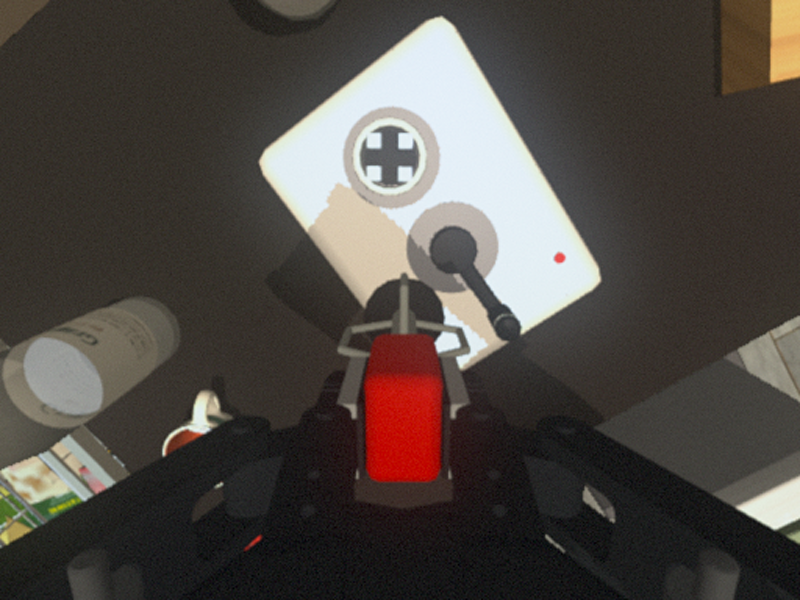

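Run:
```python
from h import *
m=np.load("m5.npy",allow_pickle=True).item()
g=cv2.imread("pics/w5r.png")
u0,v0=249.6,100.5
P=[]
for u,v in((375,141),(405,141),(404,173),(374,173)): P.append(onplane("wrist",(u/1.5625,v/1.5625),.092,m)[:2])
P=np.array(P);print(P,P.mean(0)); 
for d in(P[1]-P[0],P[2]-P[3],P[0]-P[3],P[1]-P[2]): print(np.degrees(np.arctan2(d[1],d[0])))
print(onplane("wrist",(u0,v0),.092,m))
# white ring fit
c=cv2.cvtColor(g,cv2.COLOR_BGR2HSV)
x=slice(225,275);y=slice(75,127)
dark=((g[...,2].astype(int)<110)).astype(np.uint8)[y,x]
n,l,st,ce=cv2.connectedComponentsWithStats(dark)
for i in range(1,n):
    if st[i][4]>60: print(st[i]+[225,75,0,0,0],ce[i]+[225,75],onplane("wrist",ce[i]+[225,75],.09,m))
```

```text
[[0.63991948 0.14432922]
 [0.62930022 0.12872669]
 [0.61367152 0.14008619]
 [0.62447728 0.15599179]] [0.62684213 0.14228347]
-124.23965033002435
-124.19094870630745
-37.061576356161346
-36.01100854908423
[0.62671817 0.14197475 0.092     ]
[231  81  36  37 621] [248.75362319  99.36392915] [0.62818588 0.14208589 0.09      ]
```

{"fn": "servo_tool", "kwargs": {
  "steps": [
    [0,0,0,-0.85,0.96,1,0.01],
    [0.025,-0.004,0,0,0,0,0.01],
    [0.025,-0.005,0,0,0,0,0.01],
    [0.025,-0.0044,0,0,0,0,0.01],
    [0,0,0,0,0,0,0.01],
    [0,0,0,0,0,0,0.01],
    [0,0,0,0,0,0,0.01],
    [0,0,0,0,0,0,0.01]
  ]
}}

```text
clock: 11.05
ee_pos: [0.6257, 0.1422, 0.4263]
ee_rot: [[0.819, -0.574, 0.001], [-0.574, -0.819, 0.001], [0.001, -0.001, -1.0]]
ft_force: [0.1, 0.3, -1.9]
gripper_width: 0.021
grasp_force: 59.2
```

Run:
```python
from h import *
s=ctrl.observe(); R=s["ee_rot"]; print(s["clock"],s["ee_pos"],R,np.degrees(np.arctan2(R[1,0],R[0,0])),s["moment"])
print("tool delta",R.T@(np.array([.6268,.1422,s["ee_pos"][2]])-s["ee_pos"]), "rot", np.degrees([-(R.T@[0,0,-1])[1],(R.T@[0,0,-1])[0]]))
m=ctrl.camera_model("scene"); im=ctrl.grab_frame("scene")
a=im[190:290,170:300,::-1]; b=ctrl.grab_frame("wrist")[:,:,::-1]
cv2.imwrite("pics/c6.png",np.hstack([cv2.resize(a,(400,308),interpolation=cv2.INTER_CUBIC),cv2.resize(b,(400,308))]))
```

```text
11.05 [0.62572919 0.14219897 0.4262742 ] [[ 8.19137128e-01 -5.73596725e-01  1.07857251e-03]
 [-5.73597454e-01 -8.19137147e-01  5.43046727e-04]
 [ 5.72008984e-04 -1.06349618e-03 -9.99999271e-01]] -35.00147663658168 [-0.06153422 -0.0291856   0.05016592]
tool delta [ 8.76546426e-04 -6.15057178e-04  1.15550423e-06] rot [-0.06093384 -0.0327737 ]
```

View pics/c6.png

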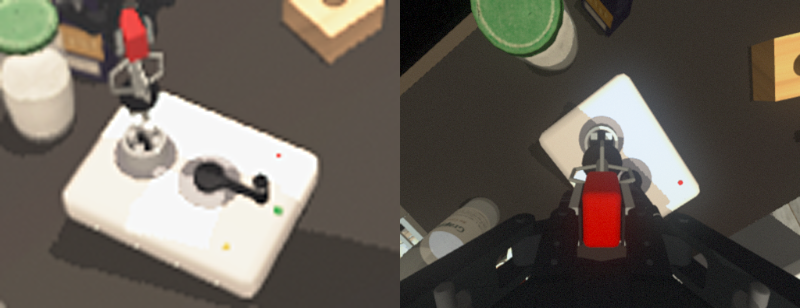

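{"fn": "servo_tool", "kwargs": {
  "steps": [
    [0.001,-0.0005,0.02,0,0,0,0.01],
    [0,0,0.02,0,0,0,0.01],
    [0,0,0.004,0,0,0,0.01],
    [0,0,0.004,0,0,0,0.01],
    [0,0,0.004,0,0,0,0.01],
    [0,0,0.002,0,0,0,0.01],
    [0,0,0,0,0,0,0.01]
  ]
}}

```text
clock: 11.85
ee_pos: [0.6276, 0.1418, 0.3723]
ee_rot: [[0.819, -0.574, 0.002], [-0.574, -0.819, 0.001], [0.001, -0.002, -1.0]]
ft_force: [0.6, -0.0, -2.4]
gripper_width: 0.0212
grasp_force: 59.2
```

{"fn": "servo_tool", "kwargs": {
  "steps": [
    [0,0,0.005,0,0,0,0.01],
    [0,0,0.005,0,0,0,0.01],
    [0,0,0.005,0,0,0,0.01],
    [0,0,0.004,0,0,0,0.01],
    [0,0,0.003,0,0,0,0.01],
    [0,0,0,0,0,0,0.01]
  ]
}}

```text
clock: 12.45
ee_pos: [0.6277, 0.1417, 0.351]
ee_rot: [[0.819, -0.574, 0.003], [-0.574, -0.819, 0.001], [0.002, -0.002, -1.0]]
ft_force: [-2.1, -0.1, 6.9]
gripper_width: 0.0214
grasp_force: 60.4
```

Meshed; fz is about what the spring should give. Now press until the collar seats.

{"fn": "servo_tool", "kwargs": {
  "steps": [
    [0,0,0.002,0,0,0,0.01],
    [0,0,0.001,0,0,0,0.01],
    [0,0,0,0,0,0,0.01],
    [0,0,0,0,0,0,0.01]
  ]
}}

```text
clock: 12.85
ee_pos: [0.6276, 0.1417, 0.3492]
ee_rot: [[0.819, -0.574, 0.004], [-0.574, -0.819, 0.001], [0.002, -0.003, -1.0]]
ft_force: [-2.1, -0.6, 9.7]
gripper_width: 0.0213
grasp_force: 60.9
```

{"fn": "servo_tool", "kwargs": {
  "steps": [
    [0,0,0.002,0,0,0,0.01],
    [0,0,0.001,0,0,0,0.01],
    [0,0,0,0,0,0,0.01],
    [0,0,0,0,0,0,0.01]
  ]
}}

```text
clock: 13.25
ee_pos: [0.6273, 0.1416, 0.3491]
ee_rot: [[0.819, -0.574, 0.006], [-0.574, -0.819, 0.001], [0.004, -0.004, -1.0]]
ft_force: [-5.2, -1.2, 22.2]
gripper_width: 0.0211
grasp_force: 62.5
```

Run:
```python
from h import *
b=ctrl.grab_frame("wrist")[:,:,::-1]; a=ctrl.grab_frame("scene")[190:290,170:300,::-1]
cv2.imwrite("pics/c7.png",np.hstack([cv2.resize(a,(400,308),interpolation=cv2.INTER_CUBIC),cv2.resize(b,(400,308))]))
s=ctrl.observe();print(s["ft_force"],s["ee_pos"],s["clock"])
```

```text
[-5.06986093 -1.77958159 21.15262604] [0.62734431 0.14163311 0.34912526] 13.35
```

View pics/c7.png

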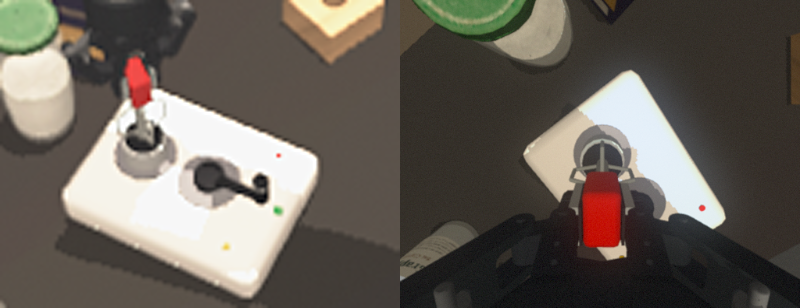

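The beater's collar sits on the hub: the tool stopped hard at the expected 0.349 m with 22 N of push, and the lever is still at the green dot.

```bash
python3 -c "
from bench import ctrl
print(ctrl.hand_in())"
```

```text
the job is handed in; nothing more can be done
None
```

I handed the job in with the lever at the green dot and the beater meshed, fully home and still held under about 21 N of downward push; the hand-in call returned no verdict.

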